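# Load and start the bit sharpener

## Robot

A 7-joint arm with a two-finger parallel gripper is mounted at the origin on the work surface. World frame = base frame: x ahead of the robot, y to its left, z up, the work surface at z = 0. Lengths are in m, angles in rad, forces in N, time in s.
With the tool pointing down it reaches from about 0.4 to 0.85 m from the base axis. Payload 10.4 kg.
Tool frame: the origin (TCP) lies between the finger pads; the fingertips stand manip.tip_extent ahead of it and the grasp point (between the pads) lies 6 mm ahead of it (manip.tip_extent is the distance from the TCP to the fingertips, in m); z points along the fingers, y is the line along which they close (so a half turn about z gives the same grasp; the last joint's range is limited). The gripper opens to 85 mm and grips with 20 to 120 N. Pads are 22 mm wide; open, the fingers measure 114 mm over their backs; the gripper's body (76 mm by 85 mm) begins 54 mm behind the grasp point. The pads swing forward as they close: fully open they stand 13 mm farther back than shut.
Start: joints at [1.261, 0.332, -0.065, 1.46, 0.022, 1.35, -0.088], TCP at [0.177, -0.599, 0.256] pointing down, gripper open.
Joint ranges: [-2.6, 2.6], [-0.5, 2.12], [-1.47, 1.34], [0.16, 2.42], [-1.27, 4.41], [0.06, 2.06], [-2.6, 2.6]. Speed limits (rad/s): [2.22, 2.22, 2.79, 2.79, 3.14, 3.14, 3.14].

## Interface

Orientations are given as a unit quaternion [x, y, z, w].
In Python, from workcell import get_obs, optics, workorder, manip gives the robot as it stands.
- The arm moves only by the tool jog_arm, never from a script. Its argument "increments" is a list of rows, each a list of 7 numbers: the shift along the tool's x, y, z in m, then the turn, a rotation vector about the tool's x, y, z in rad, then the opening, from -1 (shut) to 1 (fully open). A call has 1 to 5 rows; each row is the pose to reach, as a shift and turn from the pose commanded when the call began, along the tool's axes at that moment; what a row does not reach only later rows make up. A row lasts 1/12 s, in which the tool goes at most 41.7 mm and 7.16 degrees, less where a joint would pass 70% of its speed; a pose out of reach is approached as far as the arm can. A call with a gripper value outside its range is refused whole. The fingers move at their own pace and stop on an object; "grip_force" is the grip in N (left out, the last holds). Time passes only in rows, so rows that repeat a pose let the fingers close. It gives the time, the measured TCP pose, the force, the opening and the grip force at its end, in the units of the state.
- get_obs(): the state, without advancing time (a new reading comes with each control period).
- optics.camera(name): name is "scene" or "top"; returns a dict with "color" (384x512x3 uint8, red, green, blue), "depth" (384x512 float32, m along the optical axis (not along the pixel's ray), 0 where there is no reading), "K" (3x3 intrinsics, pixels), "k1" (the pictures are not rectified: a ray, as slopes to the right and down, at radius r is drawn at 1 + k1 r^2 times it, then the intrinsics apply), "R" (3x3) and "t" (3): a world point X has camera coordinates R X + t. Camera axes: x right, y down, z forward; pixel columns grow to the right and rows downward; lengths in m; the calibration is good to about 2 mm. A picture is of the moment at which its call begins.
- workorder.hand_in(): hands the job in; it is judged then, once.
The state is a dict: "clock": time; "joint_pos": joint angles; "joint_velocities": joint speeds; "tau": joint torques, N m; "position": TCP position; "ee_rot": TCP orientation; "ft_force": force on the tool from outside, world axes, zero at the start; "torque": the same for the moment, N m; "grip_width": opening from 0.0 (shut) to 1.0 (fully open); "grasp_force": force on a finger pad.
Only numpy, scipy, OpenCV 4.12 (cv2) and the standard library are available. Lean on these libraries where they do the work, as an engineer would, in place of code of your own. Each camera call takes 0.05 s, during which the arm holds its last target. There are 200 camera calls.

## Task

Set the smaller of the two bit chucks nose down into the round port on top of the grey bit sharpener until its flange sits flat on the deck. Then swing the sharpener's steel retaining latch across, over the flange, until its end is fully home in the C-shaped catch, and last flip the lever of the separate grey switch box to its other position. Leave the other things on the bench where they are.

Things in the scene. Friction and masses are not known exactly. Their poses are not given: they have to be found in the camera images.
- chuck: the smaller bit chuck, upright on the bench on its nose at the left or right, 83 mm tall: steel nose 30 mm diameter, 30 mm long (2 mm chamfer at the foot), above it a black flange 52 mm diameter, 8 mm thick, above that a black ribbed round grip 30 mm diameter, 45 mm tall, to hold it by. About 0.2 kg. Origin at the centre of the nose's underside, z up along the axis
- chuck_flange (a point): centre of the underside of the smaller chuck's flange, 30 mm above chuck's origin; the flange rests on the deck when seated
- big_chuck: bystander: a chuck of the same shape and height but thicker (nose 48 mm, flange 72 mm, grip 48 mm diameter), too big for the port; origin at the centre of its underside
- sharpener: grey bench machine, fixed. Origin on the bench under the port's axis; x to its back, y to its left. Base x -65 to +130, y -105 to +105 mm. Flat deck at z 90 mm, x -55 to +55 mm; behind it a housing up to z 130 mm. Latch pivot at x -24.5, y +70 mm; C-shaped steel catch at x -32 to -7, y -79 to -93 mm, up to z 116 mm, its mouth facing -x (the front)
- port (a point): centre of the mouth of the round port, in the deck's surface (90 mm above the bench): hole 34 mm diameter with a 3 mm chamfer, 36 mm deep, straight down. Same axes as sharpener
- latch (a joint): angle of the retaining latch about its upright pivot, rad: 0 = closed, bar along -y of the sharpener with its end in the catch; grows as it swings open to the front (clockwise from above), up to 1.9. Starts 1.1 to 1.7. Stiff enough to stay where it is left
- latch_hinge (a point): the latch's pivot point, on the upright hinge axis at mid-thickness of the bar, 14.5 mm above the deck. Same axes as sharpener
- latch_knob (a point): centre of the top of the latch's upright round black knob: 14 mm diameter, 34 mm tall above the bar, 115 mm from the hinge axis, its top 52.5 mm above the deck (142.5 mm above the bench). Bar 10 mm wide, 8 mm thick, 162 mm long from the hinge axis, underside 10.5 mm above the deck: it passes 2.5 mm above a seated chuck's flange and 4.5 mm beside its grip
- switch_box: the grey switch box, 100 (x) by 75 (y) by 60 mm tall, fixed to the bench, left or right of the sharpener (places swapped with the charger). Origin at the centre of its underside; x is the way its lever is thrown
- switch_lever (a joint): angle of the switch box's snap-over lever, rad: 0 = off, leaning 0.5 rad from upright to the box's -x (towards the robot); 1.0 = on, leaning 0.5 rad to +x (away from the robot). Hinge line along the box's y, 66 mm above the bench over the box's centre. Over-centre: past the middle it drops to the other end; about 1 N at the tip
- lever_tip (a point): middle of the black cross-bar grip (18 mm diameter, 30 mm long along the box's y) on the end of the lever, 66 mm from the hinge line, about 124 mm above the bench when off or on, 132 mm at the middle of the swing
- wrench: bystander: steel wrench 170 mm long, flat on the bench in front of the sharpener; origin at the centre of its underside
- screwdriver: bystander: screwdriver 190 mm long lying on the bench at the right behind; origin at the centre of its underside
- oil_bottle: bystander: white oil bottle with a black cap, 56 mm diameter, 150 mm tall, at the left behind; origin at the centre of its underside
Things that resemble listed ones, but are neither listed nor needed, are in the scene too. What is shaped like the chuck but pink is not meant.

How it is judged:
On the way, in this order (a step that is already met when the one before it is completed fails the run):
1. the smaller chuck sits upright in the port, its flange on the deck (horizontal distance between chuck_flange and port below 0.004 m and z of chuck_flange in the frame of port below 0.0025 m and angle between chuck's own z axis and vertical below 0.06 rad), for 0.2 s.
2. the latch is swung home into its catch (value of joint latch below 0.05 rad), for 0.2 s.
3. the switch lever is thrown to on (value of joint switch_lever above 0.9 rad), for 0.2 s.
At the end, for the whole second after the job is handed in: The smaller chuck is at rest in the port, within 4 mm of its axis, upright within 0.06 rad, flange within 2.5 mm of the deck; the latch is within 0.05 rad of fully closed; the switch lever is within 0.1 rad of on (all of step 1 and linear speed of chuck below 0.02 m/s and value of joint latch below 0.05 rad and value of joint switch_lever above 0.9 rad); the robot touches nothing.
It fails at once if another loose thing on the bench (big chuck, wrench, screwdriver, oil bottle) is moved more than 30 mm (distance of any of big_chuck, wrench, screwdriver, oil_bottle from where it was at the start of the episode above 0.03 m).
It also fails if it takes over 59 s, if anything falls off the work surface, if the arm or the gripper's body presses on something with over 40 N, if the wrist force passes 120 N, or if a joint passes its speed limit or range.

## Working session

There is one attempt and no reset: what is moved stays moved. The work goes in short steps, Python scripts to look and compute and a tool call to move; the robot and the scene stay as the last step left them, time stands still between calls to the robot, and variables do not carry over. Pictures are saved under pics/ and viewed, at most 10 in all, crops included, and the job is handed in when it is done.

Besides the shell and the picture viewer there is one more tool, called after "Emit:" in YAML: its name, and indented under it one key for each argument. jog_arm: Moves the arm, as the interface text tells. Its arguments: {"type":"object","properties":{"increments":{"type":"array"},"grip_force":{"type":"number"}},"required":["increments"]}

```bash
mkdir -p pics; ls; python3 - <<'E'
from workcell import get_obs, optics, workorder, manip
import cv2,numpy as np
print(get_obs()); print(manip.tip_extent)
for n in("scene","top"):
    c=optics.camera(n); np.savez(f"{n}0.npz",**c)
    print(n,c["K"],c["k1"],c["R"],c["t"])
    cv2.imwrite(f"pics/{n}0.png",c["color"][:,:,::-1])
E
```

```text
pics
{'clock': 0.0, 'joint_pos': array([ 1.26136332,  0.33286834, -0.06471594,  1.46093488,  0.02156375,
        1.34988141, -0.08851286]), 'joint_velocities': array([-1.34127458e-04, -1.60058162e-03,  1.09960606e-03, -1.77162729e-03,
       -5.34151184e-06,  3.87408662e-04,  6.98748520e-04]), 'tau': array([-7.05531911e-04, -6.25454664e+01,  4.91090992e-02, -3.91607702e+01,
        1.62289781e-02,  1.00163001e-02, -1.00649481e-05]), 'position': array([ 0.17674506, -0.599141  ,  0.2555212 ]), 'ee_rot': array([ 9.89732148e-01,  1.42932805e-01, -1.11612583e-04, -6.90269985e-04]), 'ft_force': array([-0.04665623, -0.59212937, -0.9125823 ]), 'torque': array([-0.01715846,  0.02337836,  0.0618072 ]), 'grasp_force': 0.0, 'grip_width': 0.9985019684534049}
0.025
scene [[349.35371341   0.         255.89223707]
 [  0.         349.35371341 191.1364198 ]
 [  0.           0.           1.        ]] -0.011032262172285673 [[ 1.25431910e-01  9.92102127e-01  4.52404664e-04]
 [ 8.01068365e-01 -1.01010388e-01 -5.89988454e-01]
 [-5.85283103e-01  7.43657855e-02 -8.07411555e-01]] [-0.12106643 -0.38188948  1.23135349]
top [[392.49283912   0.         255.81610583]
 [  0.         392.49283912 190.74583496]
 [  0.           0.           1.        ]] -0.11932601047933669 [[ 0.00686195 -0.99994708  0.00766504]
 [-0.99737414 -0.00739653 -0.07204247]
 [ 0.07209536 -0.00715056 -0.99737211]] [0.02074257 0.56286264 1.16935266]
```

View pics/scene0.png

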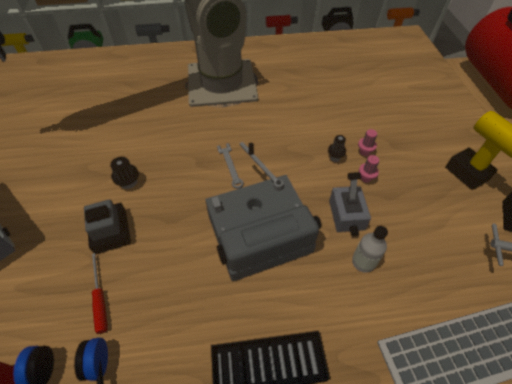

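View pics/top0.png

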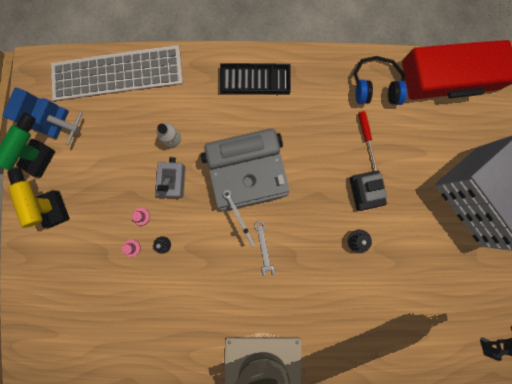

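Top view: small chuck at (162,245), pinks at (131,248) and (141,217), switch box at (170,180), sharpener centred at (245,170) with port at (249,182), latch from (227,195) to (250,240), and big chuck at (359,241).

```bash
cat > h.py <<'E'
import numpy as np,cv2
def load(n): return dict(np.load(n))
def rays(c,uv):
    # normalised undistorted slopes for pixels uv (N,2); the model is x_d = x(1+k1 r^2)
    uv=np.asarray(uv,np.float64).reshape(-1,1,2)
    return cv2.undistortPoints(uv,c["K"],np.array([float(c["k1"]),0,0,0]),None).reshape(-1,2)
def toplane(c,uv,z):
    d=np.c_[rays(c,uv),np.ones(len(np.reshape(uv,(-1,2))))]@c["R"]
    o=-c["R"].T@c["t"]
    return o+d*((z-o[2])/d[:,2])[:,None]
def cloud(c):
    h,w=c["depth"].shape
    v,u=np.mgrid[:h,:w]
    s=rays(c,np.c_[u.ravel(),v.ravel()]); d=c["depth"].ravel()[:,None]
    P=(np.c_[s,np.ones(len(s))]*d-c["t"])@c["R"]
    P[d[:,0]==0]=np.nan
    return P.reshape(h,w,3)
def proj(c,X):
    X=np.reshape(X,(-1,3)); r,_=cv2.Rodrigues(c["R"])
    return cv2.projectPoints(X,r,c["t"],c["K"],np.array([float(c["k1"]),0,0,0]))[0].reshape(-1,2)
E
python3 - <<'E'
from h import *
for n in("top","scene"):
    c=load(n+"0.npz");P=cloud(c);z=P[...,2]
    print(n)
    # blobs by height
    for lo,hi in((.07,.1),(.095,.125),(.115,.16)):
        m=((z>lo)&(z<hi)&(P[...,0]>.2)&(P[...,0]<.9)&(abs(P[...,1])<.45)).astype(np.uint8)
        k,l,s,ce=cv2.connectedComponentsWithStats(m)
        for i in range(1,k):
            if s[i,4]>8: print(lo,s[i],ce[i].round(1),np.nanmedian(P[l==i],0).round(4), P[l==i].min(0).round(3),P[l==i].max(0).round(3))
    m=(abs(z-.09)<.004)&(P[...,0]>.35)&(P[...,0]<.8)&(abs(P[...,1])<.2)
    print("deck",m.sum(),P[m].min(0),P[m].max(0))
    print("table z",np.nanmedian(z))
c=load("top0.npz")["color"]
a=cv2.resize(c[110:260,115:305],None,fx=4,fy=4,interpolation=cv2.INTER_CUBIC)
cv2.imwrite("pics/crop1.png",np.clip(a[:,:,::-1]*1.6,0,255).astype(np.uint8))
E
```

```text
top
0.07 [360  80  13  17 150] [365.8  87.9] [ 0.8716 -0.302   0.0739] [ 0.847 -0.324  0.07 ] [ 0.897 -0.287  0.081]
0.07 [394  82  13  17 147] [400.4  89.5] [ 0.8703 -0.4128  0.0744] [ 0.845 -0.429  0.07 ] [ 0.895 -0.392  0.081]
0.07 [157 125  21  19 105] [169.4 137.5] [0.7071 0.2713 0.0921] [0.697 0.259 0.07 ] [0.748 0.313 0.1  ]
0.07 [279 144   4   3  10] [280.8 145. ] [ 0.6891 -0.0459  0.0969] [ 0.687 -0.05   0.085] [ 0.692 -0.04   0.1  ]
0.07 [201 152   6  11  35] [202.9 158. ] [0.6469 0.1773 0.0965] [0.639 0.169 0.085] [0.668 0.183 0.1  ]
0.07 [ 209  153   80   55 2646] [248.7 179.4] [0.5906 0.0451 0.0908] [ 0.511 -0.067  0.071] [0.669 0.16  0.1  ]
0.07 [359 173  28  29 431] [371.6 188. ] [ 0.5596 -0.3078  0.09  ] [ 0.53  -0.354  0.07 ] [ 0.612 -0.276  0.1  ]
0.07 [163 176   9   8  50] [167.1 178.8] [0.5911 0.2817 0.0774] [0.578 0.272 0.07 ] [0.6   0.294 0.098]
0.07 [132 211  11  11  97] [137.2 215.9] [0.4826 0.3672 0.0831] [0.468 0.353 0.07 ] [0.497 0.383 0.088]
0.07 [354 234  18  18 239] [362.9 242.1] [ 0.4123 -0.2843  0.0833] [ 0.386 -0.31   0.071] [ 0.435 -0.261  0.089]
0.0
[... 3531 characters left out ...]
.1053] [0.7   0.26  0.095] [0.75  0.312 0.125]
0.115 [248 143   6  11  61] [250.5 148.1] [0.4487 0.0515 0.1334] [0.439 0.046 0.116] [0.451 0.059 0.146]
0.115 [347 172  14  11 112] [353.6 176.4] [0.565  0.2815 0.13  ] [0.552 0.267 0.116] [0.571 0.298 0.136]
0.115 [211 197   9  11  57] [215.4 202.1] [ 0.5875 -0.0447  0.1167] [ 0.574 -0.054  0.115] [ 0.602 -0.037  0.121]
0.115 [ 220  206   98   54 2702] [267.6 231.6] [0.6825 0.06   0.121 ] [ 0.623 -0.04   0.115] [0.731 0.169 0.134]
0.115 [371 226  17  20 234] [378.7 235. ] [0.729  0.2824 0.148 ] [0.71  0.273 0.115] [0.739 0.299 0.153]
deck 2923 [ 0.50891832 -0.07023941  0.08601228] [0.73424292 0.18572594 0.09399897]
table z 0.001285228757078373
```

View pics/crop1.png

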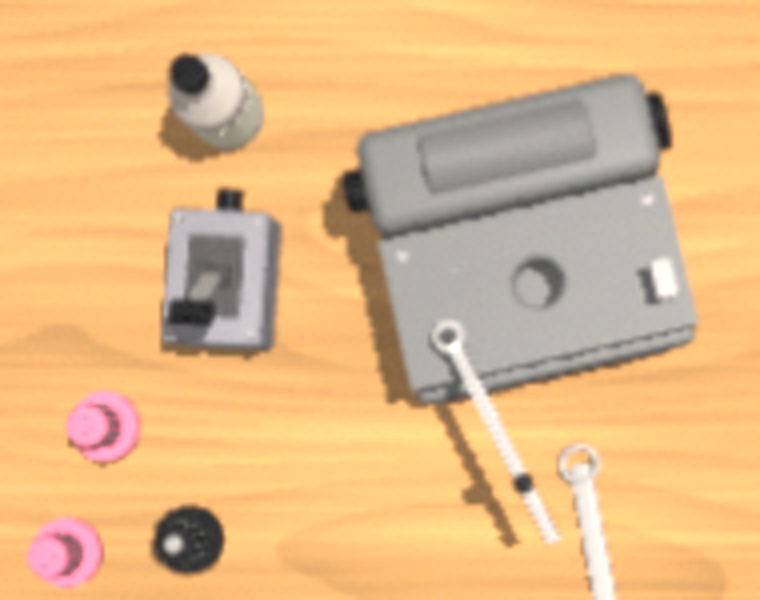

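Crop shows the port at crop (538,282), hinge ring (448,337), knob top (523,483), catch (662,277), and the lever bar (190,311) on the robot side, i.e. off. Next I'll compute precise positions.

```bash
python3 - <<'E'
from h import *
for n in("top","scene"):
    c=load(n+"0.npz");P=cloud(c);z=P[...,2];h,w=z.shape
    v,u=np.mgrid[:h,:w];uv=np.c_[u.ravel(),v.ravel()]
    D=toplane(c,uv,.09).reshape(h,w,3)
    m=(np.hypot(D[...,0]-.587,D[...,1]-.05)<.035)&(z<.0875)
    a=D[m].mean(0); print(n,"port",m.sum(),a, "area diam",)
    G=toplane(c,uv,.083).reshape(h,w,3)
    m=(np.hypot(G[...,0]-.399,G[...,1]-.302)<.03)&(z>.078); print("chuck",m.sum(),G[m].mean(0))
    m=(np.hypot(G[...,0]-.414,G[...,1]+.284)<.04)&(z>.078); print("big",m.sum(),G[m].mean(0))
    K=toplane(c,uv,.1425).reshape(h,w,3)
    m=(np.hypot(K[...,0]-.447,K[...,1]-.053)<.02)&(z>.139); print("knob",m.sum(),K[m].mean(0))
    B=toplane(c,uv,.1085).reshape(h,w,3)
    m=(z>.104)&(z<.112)&(B[...,0]<.57)&(B[...,0]>.39)&(abs(B[...,1]-.08)<.06)
    q=B[m][:,:2]; mu=q.mean(0);e=np.linalg.svd(q-mu)[2][0]; print("bar",m.sum(),mu,e if e[0]>0 else -e, q[q[:,0].argmax()],q[q[:,0].argmin()])
    L=toplane(c,uv,.128).reshape(h,w,3)
    m=(np.hypot(L[...,0]-.562,L[...,1]-.283)<.03)&(z>.118); print("lever",m.sum(),P[m].mean(0),np.ptp(P[m],0))
    # box top rectangle
    m=((abs(z-.06)<.005)&(abs(P[...,0]-.59)<.08)&(abs(P[...,1]-.28)<.08)); r=cv2.minAreaRect((P[m][:,:2]*1000).astype(np.float32));print("box",r)
    # housing/deck yaw: deck points
    m=(abs(z-.09)<.003)&(P[...,0]>.5)&(P[...,0]<.66)&(P[...,1]>-.08)&(P[...,1]<.17)
    print("deck",cv2.minAreaRect((P[m][:,:2]*1000).astype(np.float32)))
E
```

```text
top port 125 [0.58878194 0.04660397 0.09      ] area diam
chuck 89 [0.39765952 0.3044806  0.083     ]
big 228 [ 0.41210341 -0.28486073  0.083     ]
knob 19 [0.44674593 0.05398376 0.1425    ]
bar 192 [0.48780727 0.07603817] [0.8864001  0.46291993] [0.55783833 0.10345544] [0.40480344 0.03776047]
lever 70 [0.56216137 0.28407684 0.13106871] [0.0176043  0.03048376 0.01656235]
box ((594.3873291015625, 282.95904541015625), (77.21116638183594, 100.30596923828125), 87.30104064941406)
deck ((600.96923828125, 49.757408142089844), (136.26742553710938, 212.61273193359375), 13.518214225769043)
scene port 142 [0.58697109 0.04309826 0.09      ] area diam
chuck 80 [0.39836644 0.30155253 0.083     ]
big 228 [ 0.41346569 -0.28507461  0.083     ]
knob 21 [0.4461081  0.05178346 0.1425    ]
bar 241 [0.48832013 0.0738207 ] [0.88526219 0.4650923 ] [0.55815913 0.10881044] [0.40090684 0.03474288]
lever 102 [0.56318631 0.28198896 0.12915077] [0.01688057 0.03015789 0.01726171]
box ((592.0054931640625, 281.3606872558594), (74.53833770751953, 100.79820251464844), 87.37427520751953)
deck ((579.7893676757812, 41.509132385253906), (105.7059326171875, 213.5770263671875), 15.897469520568848)
```

```bash
cat > plan.py <<'E'
# waypoints: x y z yaw(azimuth of tool y), tool pointing straight down; prints tool-frame shift + turn per call
import numpy as np
from scipy.spatial.transform import Rotation as R
from workcell import get_obs
def Rd(a): return R.from_matrix(np.array([[-np.sin(a),np.cos(a),0],[np.cos(a),np.sin(a),0],[0,0,-1]]).T)
# columns: x_t=(-sin a,cos a,0), y_t=(cos a,sin a,0), z_t=x_t x y_t=(0,0,-1)
def plan(W):
    o=get_obs(); p=o["position"]; r=R.from_quat(o["ee_rot"])
    m=r.as_matrix(); print("t",o["clock"],"now",p.round(4),"yaw",np.arctan2(m[1,1],m[0,1]).round(3),"tilt",m[:,2].round(4),"F",o["ft_force"].round(1),"w",round(o["grip_width"],3),round(o["grasp_force"],1),"q",o["joint_pos"].round(2))
    for w in W:
        a=w[3]; c=np.cos(a);s=np.sin(a)
        M=np.c_[[-s,c,0],[c,s,0],[0,0,-1]]
        if np.linalg.det(M)<0: M[:,0]*=-1
        rn=R.from_matrix(M); d=r.inv().apply(np.array(w[:3])-p); t=(r.inv()*rn).as_rotvec()
        print(w,"->",d.round(4),t.round(4)); p=np.array(w[:3]);r=rn
E
python3 -c "
from plan import plan
plan([(.34,-.5,.29,-1.07),(.49,-.36,.29,-.86),(.56,-.17,.29,-.64),(.56,.03,.29,-.43),(.5,.22,.29,-.2),(.398,.303,.20,0),(.398,.303,.07,0)])"
```

```text
t 0.1 now [ 0.1767 -0.5992  0.2556] yaw -1.284 tilt [-4.0e-04  1.2e-03 -1.0e+00] F [-0.8  1.1  0.2] w 0.999 0.0 q [ 1.26  0.33 -0.06  1.46  0.02  1.35 -0.09]
(0.34, -0.5, 0.29, -1.07) -> [ 0.1847 -0.049  -0.0343] [-1.300e-03 -1.000e-04 -2.139e-01]
(0.49, -0.36, 0.29, -0.86) -> [ 0.1988 -0.0508  0.    ] [ 0.    0.   -0.21]
(0.56, -0.17, 0.29, -0.64) -> [ 0.177  -0.0983  0.    ] [ 0.    0.   -0.22]
(0.56, 0.03, 0.29, -0.43) -> [ 0.1604 -0.1194  0.    ] [ 0.    0.   -0.21]
(0.5, 0.22, 0.29, -0.2) -> [ 0.1477 -0.1337  0.    ] [ 0.    0.   -0.23]
(0.398, 0.303, 0.2, 0) -> [ 0.0611 -0.1165  0.09  ] [ 0.   0.  -0.2]
(0.398, 0.303, 0.07, 0) -> [0.   0.   0.13] [0. 0. 0.]
```

Emit:
jog_arm:
  increments:
    - [0.185, -0.049, -0.034, 0, 0, -0.214, 1]
    - [0.185, -0.049, -0.034, 0, 0, -0.214, 1]
    - [0.185, -0.049, -0.034, 0, 0, -0.214, 1]
    - [0.185, -0.049, -0.034, 0, 0, -0.214, 1]
    - [0.185, -0.049, -0.034, 0, 0, -0.214, 1]

```text
clock: 0.52
position: [0.3442, -0.4972, 0.2909]
ee_rot: [0.968, 0.25, 0.001, -0.0]
ft_force: [0.7, -0.5, -0.2]
grip_width: 0.999
grasp_force: 0.0
```

Emit:
jog_arm:
  increments:
    - [0.199, -0.051, 0, 0, 0, -0.21, 1]
    - [0.199, -0.051, 0, 0, 0, -0.21, 1]
    - [0.199, -0.051, 0, 0, 0, -0.21, 1]
    - [0.199, -0.051, 0, 0, 0, -0.21, 1]
    - [0.199, -0.051, 0, 0, 0, -0.21, 1]

```text
clock: 0.93
position: [0.4918, -0.3577, 0.2901]
ee_rot: [0.937, 0.348, -0.0, -0.0]
ft_force: [0.8, -1.1, -0.2]
grip_width: 1.002
grasp_force: 0.0
```

Emit:
jog_arm:
  increments:
    - [0.177, -0.098, 0, 0, 0, -0.22, 1]
    - [0.177, -0.098, 0, 0, 0, -0.22, 1]
    - [0.177, -0.098, 0, 0, 0, -0.22, 1]
    - [0.177, -0.098, 0, 0, 0, -0.22, 1]
    - [0.177, -0.098, 0, 0, 0, -0.22, 1]

```text
clock: 1.35
position: [0.5612, -0.1669, 0.2901]
ee_rot: [0.893, 0.45, 0.0, -0.0]
ft_force: [0.1, -0.3, 0.0]
grip_width: 1.0
grasp_force: 0.0
```

Emit:
jog_arm:
  increments:
    - [0.16, -0.119, 0, 0, 0, -0.21, 1]
    - [0.16, -0.119, 0, 0, 0, -0.21, 1]
    - [0.16, -0.119, 0, 0, 0, -0.21, 1]
    - [0.16, -0.119, 0, 0, 0, -0.21, 1]
    - [0.16, -0.119, 0, 0, 0, -0.21, 1]

```text
clock: 1.77
position: [0.56, 0.0329, 0.2902]
ee_rot: [0.841, 0.541, 0.0, -0.0]
ft_force: [1.1, 0.4, 0.3]
grip_width: 1.005
grasp_force: 0.0
```

Emit:
jog_arm:
  increments:
    - [0.148, -0.134, 0, 0, 0, -0.23, 1]
    - [0.148, -0.134, 0, 0, 0, -0.23, 1]
    - [0.148, -0.134, 0, 0, 0, -0.23, 1]
    - [0.148, -0.134, 0, 0, 0, -0.23, 1]
    - [0.148, -0.134, 0, 0, 0, -0.23, 1]

```text
clock: 2.18
position: [0.4989, 0.2228, 0.2903]
ee_rot: [0.773, 0.634, 0.0, -0.0]
ft_force: [0.5, 0.9, -0.4]
grip_width: 1.0
grasp_force: 0.0
```

```bash
python3 -c "
from plan import plan
plan([(.398,.303,.20,0),(.398,.303,.071,0)])"
```

```text
t 2.1833 now [0.4989 0.2228 0.2903] yaw -0.198 tilt [-1.e-04  3.e-04 -1.e+00] F [ 0.5  0.9 -0.4] w 1.0 0.0 q [ 0.17  0.22 -0.78  1.59  0.16  1.4  -0.82]
(0.398, 0.303, 0.2, 0) -> [ 0.0588 -0.1147  0.0903] [-1.000e-04 -3.000e-04 -1.978e-01]
(0.398, 0.303, 0.071, 0) -> [0.    0.    0.129] [0. 0. 0.]
```

Emit:
jog_arm:
  increments:
    - [0.059, -0.115, 0.09, 0, 0, -0.198, 1]
    - [0.059, -0.115, 0.09, 0, 0, -0.198, 1]
    - [0.059, -0.115, 0.09, 0, 0, -0.198, 1]
    - [0.059, -0.115, 0.09, 0, 0, -0.198, 1]
    - [0.059, -0.115, 0.09, 0, 0, -0.198, 1]

```text
clock: 2.6
position: [0.3936, 0.3029, 0.197]
ee_rot: [0.705, 0.709, -0.002, -0.001]
ft_force: [-0.8, -0.3, -0.0]
grip_width: 0.998
grasp_force: 0.0
```

```bash
python3 - <<'E'
from plan import plan
plan([(.398,.303,.071,0)])
from workcell import optics
import cv2
from h import *
c=optics.camera("scene")
cv2.imwrite("pics/s1.png",cv2.resize(c["color"][70:200,290:430],None,fx=4,fy=4)[:,:,::-1])
E
```

```text
t 2.6 now [0.3936 0.3029 0.197 ] yaw 0.005 tilt [-0.0049 -0.0021 -1.    ] F [-0.8 -0.3 -0. ] w 0.998 0.0 q [ 0.07  0.19 -0.88  1.83  0.15  1.2  -0.86]
(0.398, 0.303, 0.071, 0) -> [0.0004 0.005  0.126 ] [-0.0049  0.002   0.0055]
```

View pics/s1.png

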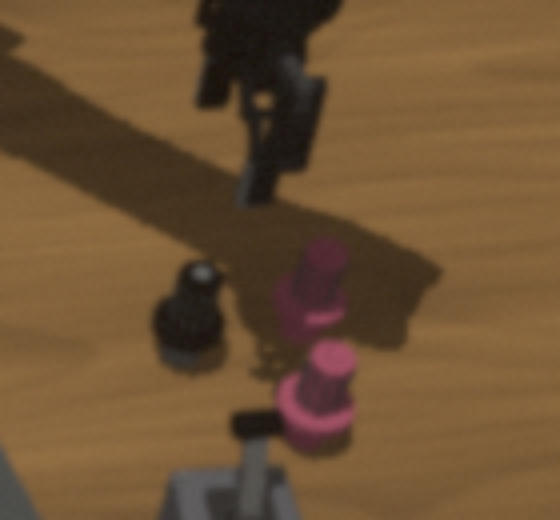

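The gripper hangs above the chuck (grip top at crop (205,272)). The pinks, at (320,255) and (330,355), stay clear of the fingers.

Emit:
jog_arm:
  increments:
    - [0, 0, 0.035, 0, 0, 0, 1]
    - [0, 0, 0.07, 0, 0, 0, 1]
    - [0, 0, 0.1, 0, 0, 0, 1]
    - [0, 0, 0.12, 0, 0, 0, 1]
    - [0, 0, 0.129, 0, 0, 0, 1]

```text
clock: 3.07
position: [0.3997, 0.2986, 0.0688]
ee_rot: [0.708, 0.706, -0.002, -0.0]
ft_force: [-1.0, 0.2, 0.2]
grip_width: 1.002
grasp_force: 0.0
```

Emit:
jog_arm:
  increments:
    - [0, 0, 0, 0, 0, 0, -1]
    - [0, 0, 0, 0, 0, 0, -1]
    - [0, 0, 0, 0, 0, 0, -1]
    - [0, 0, 0, 0, 0, 0, -1]
    - [0, 0, 0, 0, 0, 0, -1]
  grip_force: 60

```text
clock: 3.48
position: [0.4003, 0.3008, 0.0726]
ee_rot: [0.708, 0.706, 0.001, 0.0]
ft_force: [-1.2, -0.2, 9.7]
grip_width: 0.338
grasp_force: 58.3
```

Emit:
jog_arm:
  increments:
    - [0, 0, 0, 0, 0, 0, -1]
    - [0, 0, 0, 0, 0, 0, -1]
    - [0, 0, 0, 0, 0, 0, -1]
    - [0, 0, 0, 0, 0, 0, -1]
    - [0, 0, 0, 0, 0, 0, -1]

```text
clock: 3.9
position: [0.4003, 0.3009, 0.0726]
ee_rot: [0.708, 0.706, 0.001, 0.0]
ft_force: [-1.9, -1.7, 7.5]
grip_width: 0.332
grasp_force: 58.5
```

```bash
python3 -c "
from plan import plan
plan([(.398,.303,.071,0)])"
```

```text
t 3.9 now [0.4003 0.3009 0.0726] yaw -0.002 tilt [ 1.9e-03  7.0e-04 -1.0e+00] F [-1.9 -1.7  7.5] w 0.332 58.5 q [-0.02  0.37 -0.82  1.95  0.33  0.96 -0.99]
(0.398, 0.303, 0.071, 0) -> [ 0.0021 -0.0023  0.0016] [ 0.0019 -0.0007 -0.002 ]
```

Emit:
jog_arm:
  increments:
    - [0, 0, -0.03, 0, 0, 0, -1]
    - [0, 0, -0.07, 0, 0, 0, -1]
    - [0, 0, -0.11, 0, 0, 0, -1]
    - [0, 0, -0.15, 0, 0, 0, -1]
    - [0, 0, -0.187, 0, 0, 0, -1]

```text
clock: 4.32
position: [0.3993, 0.3005, 0.2611]
ee_rot: [0.708, 0.707, 0.001, 0.0]
ft_force: [1.8, 1.2, -2.3]
grip_width: 0.339
grasp_force: 59.4
```

Emit:
jog_arm:
  increments:
    - [-0.02, 0.016, 0, 0, 0, 0, -1]
    - [-0.05, 0.04, 0, 0, 0, 0, -1]
    - [-0.08, 0.064, 0, 0, 0, 0, -1]
    - [-0.11, 0.085, 0, 0, 0, 0, -1]
    - [-0.14, 0.104, 0, 0, 0, 0, -1]

```text
clock: 4.73
position: [0.5044, 0.1583, 0.2589]
ee_rot: [0.708, 0.706, 0.0, 0.001]
ft_force: [1.2, 0.4, -1.6]
grip_width: 0.337
grasp_force: 59.5
```

Emit:
jog_arm:
  increments:
    - [-0.03, 0.022, 0, 0, 0, 0, -1]
    - [-0.06, 0.044, 0, 0, 0, 0, -1]
    - [-0.09, 0.065, 0, 0, 0, 0, -1]
    - [-0.107, 0.08, 0, 0, 0, 0, -1]
    - [-0.116, 0.086, 0, 0, 0, 0, -1]

```text
clock: 5.15
position: [0.5908, 0.0398, 0.2581]
ee_rot: [0.709, 0.705, -0.0, 0.0]
ft_force: [-0.5, 0.2, -2.2]
grip_width: 0.339
grasp_force: 59.6
```

Emit:
jog_arm:
  increments:
    - [0, 0, 0.02, 0, 0, 0, -1]
    - [0, 0, 0.03, 0, 0, 0, -1]
    - [0, 0, 0.04, 0, 0, 0, -1]
    - [0, 0, 0.045, 0, 0, 0, -1]
    - [0, 0, 0.045, 0, 0, 0, -1]

```text
clock: 5.57
position: [0.5883, 0.0446, 0.2123]
ee_rot: [0.707, 0.707, -0.001, -0.001]
ft_force: [0.1, -0.3, -0.6]
grip_width: 0.341
grasp_force: 59.6
```

```bash
python3 - <<'E'
from plan import plan
plan([(.588,.045,.19,0)])
from workcell import optics
from h import *
o=[]
for n in("scene","top"):
    c=optics.camera(n);np.savez(n+"1.npz",**c)
    u,v=proj(c,[.588,.045,.12])[0].astype(int);print(n,u,v, proj(c,[.588,.045,.09]))
    o.append(cv2.resize(c["color"][v-40:v+40,u-45:u+45],None,fx=4.4,fy=4.4,interpolation=cv2.INTER_CUBIC))
cv2.imwrite("pics/s2.png",np.hstack(o)[:,:,::-1])
E
```

```text
t 5.5667 now [0.5883 0.0446 0.2123] yaw -0.001 tilt [-1.8e-03 -2.0e-04 -1.0e+00] F [ 0.1 -0.3 -0.6] w 0.341 59.6 q [ 0.38  0.36 -0.66  1.59  0.23  1.28 -0.32]
(0.588, 0.045, 0.19, 0) -> [ 0.0004 -0.0002  0.0223] [-0.0018  0.0002 -0.0007]
scene 254 197 [[254.77008565 204.58873436]]
top 248 179 [[248.98285664 180.10603064]]
```

View pics/s2.png

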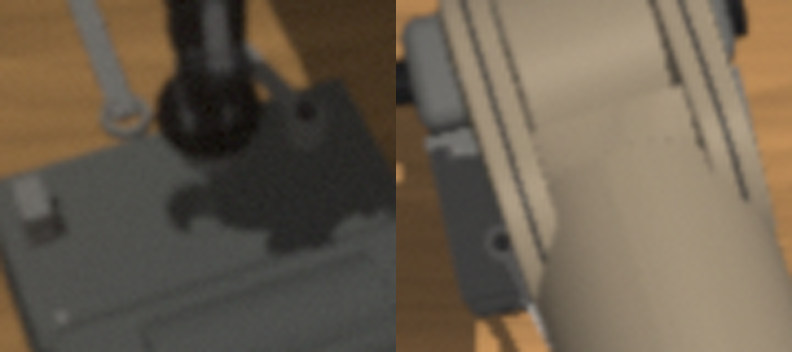

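Scene half (left): the chuck's flange is at crop (208,115), hanging over the port; the arm hides it in the top view. I'll check the in-hand offset along y in the scene view.

```bash
python3 - <<'E'
from h import *
c=load("scene1.npz");P=cloud(c);z=P[...,2]
for lo,hi in((.168,.182),(.160,.172),(.142,.165)):
  m=(z>lo)&(z<hi)&(np.hypot(P[...,0]-.588,P[...,1]-.045)<.05);q=P[m]
  v,u=np.nonzero(m);print(lo,m.sum(),q.min(0),q.max(0),u.min(),u.max(),(u.min()+u.max())/2)
for h_ in (.171,.174,.178): print(h_,proj(c,[.588,.0446,h_]),proj(c,[.588,.0546,h_]))
E
```

```text
0.168 217 [0.56835655 0.02143206 0.16892378] [0.6137551  0.07239946 0.18186544] 244 267 255.5
0.16 18 [0.59210885 0.02143206 0.16892378] [0.61341827 0.07023674 0.17195455] 244 267 255.5
0.142 29 [0.59398952 0.03380972 0.14204122] [0.60237354 0.05804272 0.15474539] 250 261 255.5
0.171 [[254.50526251 183.58980981]] [[259.10822999 183.1287622 ]]
0.174 [[254.50141714 182.74103159]] [[259.11923309 182.27933965]]
0.178 [[254.49625149 181.60076768]] [[259.13401409 181.13821897]]
```

Emit:
jog_arm:
  increments:
    - [-0.002, 0.001, 0.02, 0, 0, 0, -1]
    - [-0.002, 0.001, 0.035, 0, 0, 0, -1]
    - [-0.002, 0.001, 0.042, 0, 0, 0, -1]
    - [-0.002, 0.001, 0.046, 0, 0, 0, -1]
    - [-0.002, 0.001, 0.05, 0, 0, 0, -1]

```text
clock: 6.08
position: [0.5905, 0.0422, 0.1639]
ee_rot: [0.708, 0.706, 0.0, 0.0]
ft_force: [0.1, 0.8, -0.8]
grip_width: 0.338
grasp_force: 59.6
```

Emit:
jog_arm:
  increments:
    - [0, 0, 0.003, 0, 0, 0, -1]
    - [0, 0, 0.006, 0, 0, 0, -1]
    - [0, 0, 0.008, 0, 0, 0, -1]
    - [0, 0, 0.009, 0, 0, 0, -1]
    - [0, 0, 0.01, 0, 0, 0, -1]

```text
clock: 6.5
position: [0.5913, 0.0426, 0.1602]
ee_rot: [0.708, 0.706, 0.001, 0.002]
ft_force: [-27.1, -4.6, 59.5]
grip_width: 0.338
grasp_force: 67.4
```

Emit:
jog_arm:
  increments:
    - [0, 0, -0.006, 0, 0, 0, -1]
    - [0, 0, -0.01, 0, 0, 0, -1]
    - [0, -0.004, -0.01, 0, 0, 0, -1]
    - [0, -0.004, -0.01, 0, 0, 0, -1]
    - [0, -0.004, -0.01, 0, 0, 0, -1]

```text
clock: 6.92
position: [0.5858, 0.0419, 0.1628]
ee_rot: [0.708, 0.706, -0.0, -0.0]
ft_force: [-0.3, -0.1, -2.0]
grip_width: 0.336
grasp_force: 59.7
```

Emit:
jog_arm:
  increments:
    - [0, 0, 0.002, 0, 0, 0, -1]
    - [0, 0, 0.004, 0, 0, 0, -1]
    - [0, 0, 0.006, 0, 0, 0, -1]
    - [0, 0, 0.007, 0, 0, 0, -1]
    - [0, 0, 0.008, 0, 0, 0, -1]

```text
clock: 7.33
position: [0.5861, 0.042, 0.1549]
ee_rot: [0.708, 0.706, -0.0, -0.0]
ft_force: [0.3, 0.1, -0.9]
grip_width: 0.336
grasp_force: 59.7
```

Emit:
jog_arm:
  increments:
    - [0, 0, 0.004, 0, 0, 0, -1]
    - [0, 0, 0.008, 0, 0, 0, -1]
    - [0, 0, 0.011, 0, 0, 0, -1]
    - [0, 0, 0.014, 0, 0, 0, -1]
    - [0, 0, 0.016, 0, 0, 0, -1]

```text
clock: 7.75
position: [0.586, 0.042, 0.1388]
ee_rot: [0.708, 0.706, -0.0, -0.0]
ft_force: [0.1, -0.4, -1.6]
grip_width: 0.336
grasp_force: 59.7
```

Emit:
jog_arm:
  increments:
    - [0, 0, 0.001, 0, 0, 0, -1]
    - [0, 0, 0.002, 0, 0, 0, -1]
    - [0, 0, 0.003, 0, 0, 0, -1]
    - [0, 0, 0.004, 0, 0, 0, -1]
    - [0, 0, 0.005, 0, 0, 0, -1]

```text
clock: 8.17
position: [0.5862, 0.042, 0.1343]
ee_rot: [0.708, 0.706, 0.0, 0.0]
ft_force: [-0.7, 1.2, -2.0]
grip_width: 0.337
grasp_force: 59.7
```

Emit:
jog_arm:
  increments:
    - [0, 0, 0.001, 0, 0, 0, -1]
    - [0, 0, 0.0015, 0, 0, 0, -1]
    - [0, 0, 0.002, 0, 0, 0, -1]
    - [0, 0, 0.0025, 0, 0, 0, -1]
    - [0, 0, 0.003, 0, 0, 0, -1]

```text
clock: 8.58
position: [0.5862, 0.042, 0.1328]
ee_rot: [0.708, 0.706, -0.0, 0.0]
ft_force: [-9.6, -1.4, 17.8]
grip_width: 0.333
grasp_force: 61.6
```

Emit:
jog_arm:
  increments:
    - [0, 0, 0, 0, 0, 0, 0.2]
    - [0, 0, 0, 0, 0, 0, 0.2]
    - [0, 0, 0, 0, 0, 0, 0.2]
    - [0, 0, -0.02, 0, 0, 0, 0.2]
    - [0, 0, -0.04, 0, 0, 0, 0.2]

```text
clock: 9.0
position: [0.5854, 0.0418, 0.1707]
ee_rot: [0.708, 0.706, -0.001, -0.001]
ft_force: [0.3, 0.7, 0.6]
grip_width: 0.599
grasp_force: 0.0
```

Emit:
jog_arm:
  increments:
    - [0, -0.03, -0.03, 0, 0, 0, 0.2]
    - [0, -0.07, -0.05, 0, 0, 0, 0.2]
    - [0, -0.11, -0.07, 0, 0, 0, 0.2]
    - [0, -0.14, -0.08, 0, 0, 0, 0.2]
    - [0, -0.14, -0.08, 0, 0, 0, 0.2]

```text
clock: 9.42
position: [0.4429, 0.043, 0.2548]
ee_rot: [0.707, 0.707, 0.0, 0.003]
ft_force: [1.5, -0.1, -0.4]
grip_width: 0.6
grasp_force: 0.0
```

```bash
python3 - <<'E'
from plan import plan
plan([(.4465,.053,.25,.5),(.4465,.053,.138,.5)])
from workcell import optics
from h import *
c=optics.camera("scene");np.savez("scene2.npz",**c);P=cloud(c);z=P[...,2]
for lo,hi in((.136,.15),(.094,.104)):
  m=(z>lo)&(z<hi)&(np.hypot(P[...,0]-.588,P[...,1]-.045)<.035);q=P[m];print(lo,m.sum(),q.min(0),q.max(0),np.median(q,0))
u,v=proj(c,[.588,.045,.12])[0].astype(int)
cv2.imwrite("pics/s3.png",cv2.resize(c["color"][v-65:v+45,u-60:u+75],None,fx=4.4,fy=4.4,interpolation=cv2.INTER_CUBIC)[:,:,::-1])
E
```

```text
t 9.4167 now [0.4429 0.043  0.2548] yaw -0.001 tilt [ 0.0052 -0.0046 -1.    ] F [ 1.5 -0.1 -0.4] w 0.6 0.0 q [ 0.54 -0.04 -0.71  1.88 -0.02  1.29 -0.17]
(0.4465, 0.053, 0.25, 0.5) -> [0.01   0.0035 0.0048] [ 0.0039  0.0058 -0.5008]
(0.4465, 0.053, 0.138, 0.5) -> [0.    0.    0.112] [0. 0. 0.]
0.136 136 [0.5725753  0.0298395  0.13618145] [0.60164702 0.05927806 0.14668463] [0.58872375 0.04398258 0.14322438]
0.094 193 [0.56446178 0.0193444  0.09413632] [0.61740178 0.06987647 0.10378254] [0.59811426 0.04189973 0.09841156]
```

View pics/s3.png

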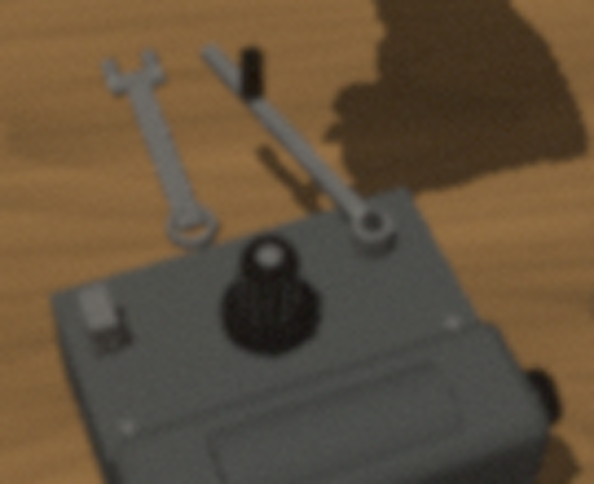

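The chuck sits flat in the port: grip top at z .143 and flange top at .098 (crop (270,300)). The knob is still at crop (250,75), so the latch is next.

Emit:
jog_arm:
  increments:
    - [0.008, 0.002, 0, 0, 0, 0.12, 0.2]
    - [0.008, 0.002, 0, 0, 0, 0.24, 0.2]
    - [0.008, 0.002, 0, 0, 0, 0.36, 0.2]
    - [0.008, 0.002, 0, 0, 0, 0.48, 0.2]
    - [0.008, 0.002, 0, 0, 0, 0.54, 0.2]

```text
clock: 9.88
position: [0.4487, 0.0502, 0.2507]
ee_rot: [0.872, 0.489, -0.0, -0.0]
ft_force: [-0.4, -0.0, -0.2]
grip_width: 0.602
grasp_force: 0.0
```

Emit:
jog_arm:
  increments:
    - [0, 0, 0.01, 0, 0, 0.12, 0.2]
    - [0, 0, 0.02, 0, 0, 0.24, 0.2]
    - [0, 0, 0.03, 0, 0, 0.36, 0.2]
    - [0, 0, 0.04, 0, 0, 0.48, 0.2]
    - [0, 0, 0.05, 0, 0, 0.54, 0.2]

```text
clock: 10.3
position: [0.4486, 0.0503, 0.2002]
ee_rot: [0.971, 0.239, -0.0, -0.0]
ft_force: [-0.9, 0.4, 0.5]
grip_width: 0.599
grasp_force: 0.0
```

```bash
python3 -c "
from plan import plan
plan([(.4445,.051,.139,-1.08)])"
```

```text
t 10.3 now [0.4486 0.0503 0.2002] yaw -1.089 tilt [-8.e-04  8.e-04 -1.e+00] F [-0.9  0.4  0.5] w 0.599 0.0 q [ 0.52  0.03 -0.74  1.94  0.02  1.18 -1.31]
(0.4445, 0.051, 0.139, -1.08) -> [-0.0033 -0.0025  0.0612] [-0.0011  0.0003 -0.0089]
```

Emit:
jog_arm:
  increments:
    - [-0.003, -0.002, 0.015, 0, 0, -0.009, 0.2]
    - [-0.003, -0.002, 0.03, 0, 0, -0.009, 0.2]
    - [-0.003, -0.002, 0.045, 0, 0, -0.009, 0.2]
    - [-0.003, -0.002, 0.055, 0, 0, -0.009, 0.2]
    - [-0.003, -0.002, 0.061, 0, 0, -0.009, 0.2]

```text
clock: 10.72
position: [0.4443, 0.0507, 0.1387]
ee_rot: [0.969, 0.246, -0.001, -0.001]
ft_force: [0.2, 0.1, 0.0]
grip_width: 0.6
grasp_force: 0.0
```

Emit:
jog_arm:
  increments:
    - [0, 0, 0, 0, 0, 0, -1]
    - [0, 0, 0, 0, 0, 0, -1]
    - [0, 0, 0, 0, 0, 0, -1]
    - [0, 0, 0, 0, 0, 0, -1]
    - [0, 0, 0, 0, 0, 0, -1]
  grip_force: 30

```text
clock: 11.13
position: [0.4451, 0.0507, 0.141]
ee_rot: [0.969, 0.246, 0.001, 0.0]
ft_force: [0.8, 0.8, 1.7]
grip_width: 0.148
grasp_force: 29.4
```

```bash
cat > arc.py <<'E'
# rows of an arc of the TCP about the hinge axis, tool turning along: prints tool-frame rows for n rows of dth
import numpy as np,sys
from scipy.spatial.transform import Rotation as R
from workcell import get_obs
from plan import plan
plan([])
o=get_obs();p=o["position"];r=R.from_quat(o["ee_rot"])
H=np.array([.546,.1045,p[2]])
v=p-H;print("radius",np.hypot(*v[:2]),"latch",np.arctan2(v[1],v[0])+1.5708-.235)
for k in range(1,6):
    a=k*float(sys.argv[1]); q=R.from_rotvec([0,0,a])
    print(r.inv().apply(q.apply(v)-v).round(4), -round(a,3))
E
python3 arc.py 0.06
```

```text
t 11.1333 now [0.4451 0.0507 0.141 ] yaw -1.073 tilt [ 1.4e-03 -1.0e-04 -1.0e+00] F [0.8 0.8 1.7] w 0.148 29.4 q [ 0.5   0.1  -0.74  2.02  0.08  1.05 -1.35]
radius 0.11433076840639601 latch -1.3160630174099324
[0.0002 0.0069 0.    ] -0.06
[0.0007 0.0137 0.    ] -0.12
[0.0017 0.0205 0.    ] -0.18
[0.0031 0.0272 0.    ] -0.24
[0.0048 0.0338 0.    ] -0.3
```

Emit:
jog_arm:
  increments:
    - [0.0002, 0.0069, 0, 0, 0, -0.06, -1]
    - [0.0007, 0.0137, 0, 0, 0, -0.12, -1]
    - [0.0017, 0.0205, 0, 0, 0, -0.18, -1]
    - [0.0031, 0.0272, 0, 0, 0, -0.24, -1]
    - [0.0048, 0.0338, 0, 0, 0, -0.3, -1]
  grip_force: 40

```text
clock: 11.55
position: [0.466, 0.0234, 0.1411]
ee_rot: [0.921, 0.39, 0.001, 0.0]
ft_force: [3.0, 3.7, 0.1]
grip_width: 0.147
grasp_force: 38.9
```

Emit:
jog_arm:
  increments:
    - [0.0002, 0.0069, 0, 0, 0, -0.06, -1]
    - [0.0007, 0.0137, 0, 0, 0, -0.12, -1]
    - [0.0017, 0.0205, 0, 0, 0, -0.18, -1]
    - [0.0031, 0.0272, 0, 0, 0, -0.24, -1]
    - [0.0048, 0.0338, 0, 0, 0, -0.3, -1]

```text
clock: 11.97
position: [0.4936, 0.0037, 0.1411]
ee_rot: [0.852, 0.523, 0.001, 0.0]
ft_force: [3.4, 5.5, 0.6]
grip_width: 0.146
grasp_force: 39.0
```

```bash
python3 arc.py 0.06
```

```text
t 11.9667 now [0.4936 0.0037 0.1411] yaw -0.47 tilt [ 0.0024  0.001  -1.    ] F [3.4 5.5 0.6] w 0.146 39.0 q [ 0.58  0.22 -0.74  1.91  0.17  1.07 -0.7 ]
radius 0.11356595684250216 latch -0.7142124251708631
[0.0001 0.0068 0.    ] -0.06
[0.0007 0.0136 0.    ] -0.12
[0.0016 0.0203 0.    ] -0.18
[0.003  0.027  0.0001] -0.24
[0.0048 0.0336 0.0001] -0.3
```

Emit:
jog_arm:
  increments:
    - [0.0002, 0.0069, 0, 0, 0, -0.06, -1]
    - [0.0007, 0.0137, 0, 0, 0, -0.12, -1]
    - [0.0017, 0.0205, 0, 0, 0, -0.18, -1]
    - [0.0031, 0.0272, 0, 0, 0, -0.24, -1]
    - [0.0048, 0.0338, 0, 0, 0, -0.3, -1]

```text
clock: 12.38
position: [0.5258, -0.0071, 0.1411]
ee_rot: [0.764, 0.645, 0.001, 0.0]
ft_force: [0.2, 5.3, 1.8]
grip_width: 0.149
grasp_force: 39.1
```

Emit:
jog_arm:
  increments:
    - [0.0002, 0.0069, 0, 0, 0, -0.06, -1]
    - [0.0007, 0.0137, 0, 0, 0, -0.12, -1]
    - [0.0017, 0.0205, 0, 0, 0, -0.18, -1]
    - [0.0031, 0.0272, 0, 0, 0, -0.24, -1]
    - [0.0048, 0.0338, 0, 0, 0, -0.3, -1]

```text
clock: 12.8
position: [0.5597, -0.008, 0.1411]
ee_rot: [0.66, 0.752, 0.001, 0.0]
ft_force: [0.0, 5.5, 2.5]
grip_width: 0.151
grasp_force: 39.2
```

```bash
python3 arc.py 0.02
```

```text
t 12.8 now [ 0.5597 -0.008   0.1411] yaw 0.13 tilt [ 0.0015  0.0014 -1.    ] F [0.  5.5 2.5] w 0.151 39.2 q [ 0.59  0.39 -0.79  1.74  0.3   1.13 -0.16]
radius 0.11331750086682052 latch -0.11349191420896532
[0.     0.0023 0.    ] -0.02
[0.0001 0.0045 0.    ] -0.04
[0.0001 0.0068 0.    ] -0.06
[0.0003 0.0091 0.    ] -0.08
[0.0005 0.0113 0.    ] -0.1
```

Emit:
jog_arm:
  increments:
    - [0, 0.0023, 0, 0, 0, -0.02, -1]
    - [0.0001, 0.0045, 0, 0, 0, -0.04, -1]
    - [0.0002, 0.0068, 0, 0, 0, -0.06, -1]
    - [0.0003, 0.0091, 0, 0, 0, -0.08, -1]
    - [0.0005, 0.0113, 0, 0, 0, -0.1, -1]

```text
clock: 13.22
position: [0.5705, -0.0062, 0.141]
ee_rot: [0.622, 0.783, 0.001, 0.0]
ft_force: [0.2, 5.9, 4.5]
grip_width: 0.145
grasp_force: 39.4
```

Emit:
jog_arm:
  increments:
    - [0, 0.001, 0, 0, 0, -0.009, -1]
    - [0, 0.002, 0, 0, 0, -0.018, -1]
    - [0, 0.003, 0, 0, 0, -0.026, -1]
    - [0, 0.004, 0, 0, 0, -0.035, -1]
    - [0, 0.004, 0, 0, 0, -0.035, -1]

```text
clock: 13.63
position: [0.573, -0.0056, 0.1409]
ee_rot: [0.608, 0.794, -0.001, -0.001]
ft_force: [-7.6, 3.7, 9.5]
grip_width: 0.147
grasp_force: 40.0
```

Emit:
jog_arm:
  increments:
    - [0, 0.001, 0, 0, 0, 0, -1]
    - [0, 0.002, 0, 0, 0, 0, -1]
    - [0, 0.003, 0, 0, 0, 0, -1]
    - [0, 0.003, 0, 0, 0, 0, -1]
    - [0, 0.003, 0, 0, 0, 0, -1]

```text
clock: 14.05
position: [0.5735, -0.0055, 0.1407]
ee_rot: [0.609, 0.793, -0.003, -0.002]
ft_force: [-23.5, 0.5, 22.5]
grip_width: 0.145
grasp_force: 41.6
```

Emit:
jog_arm:
  increments:
    - [0, 0, 0, 0, 0, 0, -0.3]
    - [0, -0.002, 0, 0, 0, 0, -0.3]
    - [0, -0.002, 0, 0, 0, 0, -0.3]
    - [0, -0.002, -0.02, 0, 0, 0, -0.3]
    - [0, -0.002, -0.05, 0, 0, 0, -0.3]

```text
clock: 14.47
position: [0.5734, -0.007, 0.1883]
ee_rot: [0.609, 0.793, -0.001, -0.002]
ft_force: [0.3, -0.3, 0.6]
grip_width: 0.35
grasp_force: 0.0
```

Emit:
jog_arm:
  increments:
    - [0, -0.03, -0.03, 0, 0, 0, -0.3]
    - [0, -0.06, -0.05, 0, 0, 0, -0.6]
    - [0, -0.09, -0.05, 0, 0, 0, -1]
    - [0, -0.12, -0.05, 0, 0, 0, -1]
    - [0, -0.12, -0.05, 0, 0, 0, -1]

```text
clock: 14.88
position: [0.4554, -0.0392, 0.2404]
ee_rot: [0.61, 0.793, -0.002, 0.001]
ft_force: [1.7, 0.0, 0.9]
grip_width: -0.0
grasp_force: 0.0
```

```bash
python3 - <<'E'
from plan import plan
plan([(.46,.16,.23,.1),(.475,.281,.21,0),(.475,.281,.13,0)])
from workcell import optics
from h import *
c=optics.camera("scene");np.savez("scene3.npz",**c);P=cloud(c);z=P[...,2]
m=(z>.136)&(z<.15)&(np.hypot(P[...,0]-.588,P[...,1]-.045)<.035);print(m.sum(),np.median(P[m],0))
m=(z>.094)&(z<.104)&(np.hypot(P[...,0]-.588,P[...,1]-.045)<.035);print(m.sum(),np.median(P[m],0))
u,v=proj(c,[.588,.1,.12])[0].astype(int)
cv2.imwrite("pics/s4.png",cv2.resize(c["color"][v-60:v+60,u-85:u+125],None,fx=3.8,fy=3.8,interpolation=cv2.INTER_CUBIC)[:,:,::-1])
E
```

```text
t 14.8833 now [ 0.4554 -0.0392  0.2404] yaw 0.259 tilt [-0.001  -0.0044 -1.    ] F [1.7 0.  0.9] w -0.0 0.0 q [ 0.85  0.02 -0.86  1.87  0.02  1.27  0.25]
(0.46, 0.16, 0.23, 0.1) -> [0.1914 0.0555 0.0095] [-0.0017  0.0041  0.1591]
(0.475, 0.281, 0.21, 0) -> [0.1189 0.027  0.02  ] [0.  0.  0.1]
(0.475, 0.281, 0.13, 0) -> [0.   0.   0.08] [0. 0. 0.]
139 [0.58885399 0.04397328 0.14325202]
190 [0.59776101 0.04120545 0.09860405]
```

View pics/s4.png

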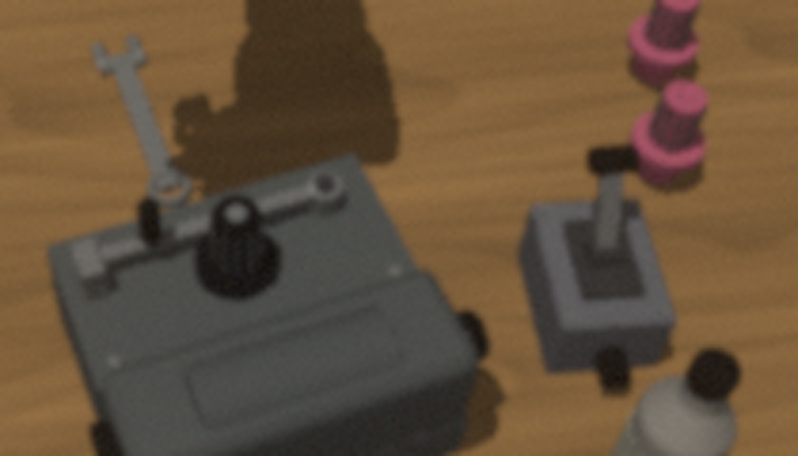

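The latch end is in the catch (crop (92,258)), the bar lies over the flange, and the chuck is still seated. The lever bar at (610,158) is still off, so I'll push it now with the fingers shut.

Emit:
jog_arm:
  increments:
    - [0.191, 0.056, 0.009, 0, 0, 0.159, -1]
    - [0.191, 0.056, 0.009, 0, 0, 0.159, -1]
    - [0.191, 0.056, 0.009, 0, 0, 0.159, -1]
    - [0.191, 0.056, 0.009, 0, 0, 0.159, -1]
    - [0.191, 0.056, 0.009, 0, 0, 0.159, -1]

```text
clock: 15.35
position: [0.464, 0.1642, 0.2316]
ee_rot: [0.67, 0.742, 0.001, 0.0]
ft_force: [0.8, -0.9, -0.5]
grip_width: -0.002
grasp_force: 0.0
```

Emit:
jog_arm:
  increments:
    - [0.04, 0.01, 0.007, 0, 0, 0.1, -1]
    - [0.08, 0.02, 0.014, 0, 0, 0.1, -1]
    - [0.11, 0.025, 0.02, 0, 0, 0.1, -1]
    - [0.119, 0.027, 0.02, 0, 0, 0.1, -1]
    - [0.119, 0.027, 0.02, 0, 0, 0.1, -1]

```text
clock: 15.77
position: [0.4772, 0.2872, 0.2104]
ee_rot: [0.704, 0.71, 0.0, -0.002]
ft_force: [-0.8, 0.2, -0.1]
grip_width: 0.001
grasp_force: 0.0
```

```bash
python3 -c "
from plan import plan
plan([(.49,.281,.125,0),(.54,.281,.125,0)])"
```

```text
t 15.7667 now [0.4772 0.2872 0.2104] yaw 0.008 tilt [-0.0022  0.0029 -1.    ] F [-0.8  0.2 -0.1] w 0.001 0.0 q [ 0.22  0.39 -1.03  1.66  0.34  1.29 -0.86]
(0.49, 0.281, 0.125, 0) -> [-0.0065  0.0129  0.0854] [-0.0022 -0.0029  0.0085]
(0.54, 0.281, 0.125, 0) -> [0.   0.05 0.  ] [0. 0. 0.]
```

Emit:
jog_arm:
  increments:
    - [-0.005, 0.01, 0.025, 0, 0, 0, -1]
    - [-0.005, 0.01, 0.05, 0, 0, 0, -1]
    - [-0.005, 0.01, 0.07, 0, 0, 0, -1]
    - [-0.005, 0.01, 0.08, 0, 0, 0, -1]
    - [-0.005, 0.01, 0.085, 0, 0, 0, -1]

```text
clock: 16.18
position: [0.4883, 0.2768, 0.1249]
ee_rot: [0.706, 0.708, -0.001, -0.0]
ft_force: [-0.8, 0.3, 0.9]
grip_width: 0.003
grasp_force: 0.0
```

Emit:
jog_arm:
  increments:
    - [0, 0.01, 0, 0, 0, 0, -1]
    - [0, 0.02, 0, 0, 0, 0, -1]
    - [0, 0.03, 0, 0, 0, 0, -1]
    - [0, 0.04, 0, 0, 0, 0, -1]
    - [0, 0.05, 0, 0, 0, 0, -1]

```text
clock: 16.6
position: [0.54, 0.2781, 0.127]
ee_rot: [0.706, 0.708, 0.001, 0.0]
ft_force: [-1.5, 0.2, 1.2]
grip_width: 0.002
grasp_force: 0.7
```

Emit:
jog_arm:
  increments:
    - [0, 0.01, 0, 0, 0, 0, -1]
    - [0, 0.02, 0, 0, 0, 0, -1]
    - [0, 0.03, 0, 0, 0, 0, -1]
    - [0, 0.04, 0, 0, 0, 0, -1]
    - [0, 0.05, 0, 0, 0, 0, -1]

```text
clock: 17.02
position: [0.5894, 0.2782, 0.1262]
ee_rot: [0.706, 0.708, -0.0, 0.0]
ft_force: [-0.1, 0.2, 0.0]
grip_width: -0.001
grasp_force: 0.1
```

Back off, lift and check.

Emit:
jog_arm:
  increments:
    - [0, -0.02, 0, 0, 0, 0, -1]
    - [0, -0.05, 0, 0, 0, 0, -1]
    - [0, -0.08, -0.02, 0, 0, 0, -1]
    - [0, -0.11, -0.06, 0, 0, 0, -1]
    - [0, -0.13, -0.1, 0, 0, 0, -1]

```text
clock: 17.43
position: [0.4614, 0.2778, 0.2161]
ee_rot: [0.706, 0.709, -0.002, -0.001]
ft_force: [1.1, -0.1, 2.0]
grip_width: 0.003
grasp_force: 0.0
```

Emit:
jog_arm:
  increments:
    - [0, 0, 0, 0, 0, 0, -1]
    - [0, 0, 0, 0, 0, 0, -1]
    - [0, 0, 0, 0, 0, 0, -1]

```text
clock: 17.68
position: [0.4644, 0.2775, 0.2165]
ee_rot: [0.706, 0.708, 0.0, 0.0]
ft_force: [0.7, -0.9, -0.9]
grip_width: 0.003
grasp_force: 0.0
```

```bash
python3 - <<'E'
from plan import plan
plan([])
from workcell import optics
from h import *
c=optics.camera("scene");P=cloud(c);z=P[...,2]
m=(z>.118)&(z<.14)&(np.hypot(P[...,0]-.6,P[...,1]-.283)<.07);print("lever",m.sum(),np.median(P[m],0))
m=(z>.136)&(z<.15)&(np.hypot(P[...,0]-.588,P[...,1]-.045)<.035);print(m.sum(),np.median(P[m],0))
m=(z>.094)&(z<.104)&(np.hypot(P[...,0]-.588,P[...,1]-.045)<.035);print(m.sum(),np.median(P[m],0))
cv2.imwrite("pics/s5.png",cv2.resize(c["color"][90:300,50:420],None,fx=2.1,fy=2.1,interpolation=cv2.INTER_CUBIC)[:,:,::-1])
E
```

```text
t 17.6833 now [0.4644 0.2775 0.2165] yaw 0.002 tilt [ 9.e-04 -4.e-04 -1.e+00] F [ 0.7 -0.9 -0.9] w 0.003 0.0 q [ 0.26  0.34 -1.05  1.7   0.31  1.28 -0.85]
lever 108 [0.62671765 0.27885172 0.13087281]
137 [0.58852093 0.04411986 0.14358641]
189 [0.59705845 0.04095079 0.09839235]
```

View pics/s5.png

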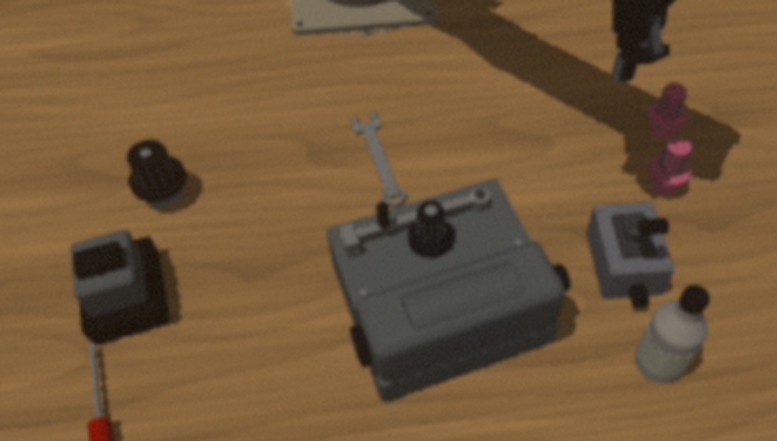

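Lever bar at crop (652,227), x .627, so it is on. The latch is in the catch (350,237), the chuck is seated (432,230), the other items haven't moved, and the arm is clear.

```bash
python3 -c "
from workcell import workorder
print(workorder.hand_in())"
```

```text
the job is handed in; nothing more can be done
None
```

Job handed in: the chuck is seated in the port, the latch is home in its catch and the switch lever is on, as checked in the last camera view; the hand-in returned no verdict.

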